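Back off the ratchet stop of a drawer jar holder

TASK

Make room for another jar in the drawer's ratchet jar holder: with the fingertips press down the release paddle on the sliding stop and, keeping it pressed, push the stop along its toothed bar, away from the two jars, until it is fully back against the block at the end of the bar. Then lift off so that the paddle springs up and the pawl drops into the teeth again. Only press and push, do not lift or carry anything: leave both jars and everything else in the drawer where they are.

Things in the scene. Friction and masses are not known exactly. Their poses are not given: they have to be found in the camera images.
- holder: Ratchet jar holder screwed to the drawer base: a bar 24 mm wide, 350 mm long, with steel ratchet teeth on top (tips 19 mm high). Origin on the surface under the bar's centre line; y axis along the bar: fixed wooden plate, 63 mm tall, at y = -153 mm, end block 34 mm high at y = +178 to +190 mm; z up. Two jars stand on the bar's +x side between plate and sliding stop.
- stop (a joint): Slide of the stop along the bar, m, growing towards the holder's +y (away from the jars). Starts at 0 to 0.035; 0.100 is fully back at the end block. Unless the release is pressed the pawl blocks it in the + direction; with it pressed it slides at about 2 N. It can not leave the bar. From the jars on: a fence, a 45 mm long well over the bar with the release paddle in it, the pawl housing.
- release (a joint): Hinge of the release paddle (rocker pawl) in the stop, rad: 0 = up, pawl in the teeth (up to 0.2 while the pawl stands on a tooth); 0.30 = fully pressed, paddle level, hard stop. From about 0.21 on the stop is free to slide back. A spring lifts it: about 2 N at the paddle's middle to begin, 5 N when fully down.
- paddle (a point): Centre of the upper face of the release paddle, a dark steel pad 32 mm wide (across the bar), 40 mm long, in the stop's well right over the bar; moves with it. Up: 42 mm above the surface, the pad rising from 36 mm at the housing to 48 mm at the fence end. Fully pressed: the pad is level, 31 mm above the surface, and this point lies 20 mm on the -y side (holder's axes) of the shoulder.
- shoulder (a point): On the stop: middle of the upright shoulder, the pawl housing's flat face at the +y end of the well, looking to the holder's -y. 44 mm wide, solid from 40 to 60 mm above the surface (this point 50 mm); the paddle comes out of the slot below it. A finger standing on the pressed paddle pushes the stop back against it. The housing is 46 mm long behind it.
- fence (a point): On the stop: top edge of its wooden fence over the bar, 63 mm above the surface, mid-thickness (5 mm). The fence stands across the bar from 22 mm on the holder's -x side of the bar's centre line to 85 mm on its +x side. It has a metal foot, 40 mm wide, 60 mm high, on the well's side, whose face is 45 mm from the shoulder.
- jar_a_center (a point): Squat frosted jar 60 mm in diameter and 65 mm tall with a hinged steel lid; its centre, 33 mm above its foot. Loose; stands in the holder next to the fixed plate. Leave alone.
- jar_b_center (a point): Squat frosted jar 60 mm in diameter and 65 mm tall with a hinged steel lid; its centre, 33 mm above its foot. Loose; stands in the holder next to the stop's fence, a few mm or more from it. Leave alone.
- spare_jar_center (a point): Squat frosted jar 60 mm in diameter and 65 mm tall with a hinged steel lid; its centre, 33 mm above its foot. Loose; stands on its own on the +y side of the drawer. Leave alone.
- spoon_rest_center (a point): White porcelain spoon rest, a round dish 92 mm in diameter, 14 mm high, with a flat tail 45 mm long; centre of the dish. Loose; leave alone.
- tongs_center (a point): Steel tongs with rubbery dark tips lying flat, 225 mm long, 14 mm high; their middle. Loose; leave alone.
- pinch_dish_center (a point): Round glass pinch dish 60 mm in diameter, 26 mm high, standing close to the bar on its -x side; its centre. Loose; leave alone.
- measuring_spoon_center (a point): Steel measuring spoon 150 mm long, 20 mm high, on the -y side of the drawer; its middle. Loose; leave alone.
There are look-alikes about, which are no part of the job. What is shaped like the part that bears jar_a_center but purple is not meant.

How it is judged:
By the outcome, as a careful person would: the job done as asked, in the order asked, and still so for the second after the job is handed in, with the robot touching nothing.
It also fails if it takes over 35 s, if anything falls off the work surface, if the arm or the gripper's body presses on something with over 40 N, if the wrist force passes 120 N, or if a joint passes its speed limit or range.

ROBOT

A 7-joint arm with a two-finger parallel gripper is mounted at the origin on the work surface. World frame = base frame: x ahead of the robot, y to its left, z up, the work surface at z = 0. Lengths are in m, angles in rad, forces in N, time in s.
With the tool pointing down it reaches from about 0.425 to 1.025 m from the base axis. Payload 9.4 kg.
Tool frame: the origin (TCP) lies midway between the tips of the shut fingers; the grasp point (between the pads) lies r.pinch_z behind it (r.pinch_z is the distance from the TCP to the grasp point, in m); z points along the fingers, y is the line along which they close (so a half turn about z gives the same grasp; the last joint's range is limited). The gripper opens to 93 mm and grips with 3 to 60 N. Pads are 15 mm wide; open, the fingers measure 128 mm over their backs; the gripper's body (75 mm by 188 mm) begins 65 mm behind the grasp point.
Start: joints at [-1.385, 0.599, -0.003, 1.599, 0.002, 0.943, -0.08], TCP at [0.188, 0.7, 0.219] pointing down, gripper open.
Joint ranges: [-2.57, 2.57], [-0.35, 1.97], [-1.29, 1.29], [0.11, 2.56], [-1.05, 4.19], [0.11, 1.86], [-2.63, 2.63]. Speed limits (rad/s): [2.22, 2.22, 3.01, 3.01, 3.14, 3.14, 3.14].

INTERFACE

Orientations are given as a rotation vector (axis times angle).
In Python, from bench import get_state, grab_frame, r gives the robot as it stands.
- The arm moves only by the tool move_arm, never from a script. Its arguments are lists of equal length, an entry for each row: "dr": the turn, a rotation vector about the tool's x, y, z in rad, a list of three; "delta_pos": the shift along the tool's x, y, z in mm, a list of three; "jaw": the closure, from 0 (fully open) to 1 (shut). A call has 1 to 10 rows; each row is the pose to reach, as a shift and turn from the pose commanded when the call began, along the tool's axes at that moment; what a row does not reach only later rows make up. A row lasts 1/12 s, in which the tool goes at most 41.7 mm and 7.16 degrees, less where a joint would pass 70% of its speed; a pose out of reach is approached as far as the arm can. A call with a gripper value outside its range is refused whole. The fingers move at their own pace and stop on an object; the grip force is fixed at half the most. Time passes only in rows, so rows that repeat a pose let the fingers close. It gives the time, the measured TCP pose, the force, the opening and the grip force at its end, in the units of the state.
- get_state(): the state, without advancing time (a new reading comes with each control period).
- grab_frame(name): name is "scene" or "top" or "wrist"; returns a dict with "img" (384x512x3 uint8, red, green, blue), "fx", "fy", "cx", "cy" (pixels), "distortion" ([k1, k2, p1, p2, k3] as OpenCV has them; the pictures are not rectified), "rvec" (rotation vector, rad) and "tvec" (3), from world to camera coordinates, as OpenCV has them. Camera axes: x right, y down, z forward; pixel columns grow to the right and rows downward; lengths in m; the calibration is good to about 2 mm. A picture is of the moment at which its call begins. There is no depth.
- r.sign_off(): hands the job in; it is judged then, once.
The state is a dict: "time": time; "joint_positions": joint angles; "qd": joint speeds; "joint_torque": joint torques, N m; "eef_pos": TCP position; "ee_rot": TCP orientation; "ft_force": force on the tool from outside, world axes, zero at the start; "ft_torque": the same for the moment, N m; "gripper_width": finger opening in m; "grip_force": force on a finger pad.
Only numpy, scipy, OpenCV 4.12 (cv2) and the standard library are available. Lean on these libraries where they do the work, as an engineer would, in place of code of your own. Each camera call takes 0.05 s, during which the arm holds its last target. There are 200 camera calls.

## Working session

There is one attempt and no reset: what is moved stays moved. The work goes in short steps, Python scripts to look and compute and a tool call to move; the robot and the scene stay as the last step left them, time stands still between calls to the robot, and variables do not carry over. Pictures are saved under pics/ and viewed, at most 10 in all, crops included, and the job is handed in when it is done.

Besides the shell and the picture viewer there is one more tool, called after "Emit:" as name(argument=value, ...) on one line, values as JSON. move_arm: Moves the arm, as the interface text tells. Its arguments: {"type":"object","properties":{"dr":{"type":"array","items":{"type":"array","items":{"type":"number"}}},"delta_pos":{"type":"array","items":{"type":"array","items":{"type":"number"}}},"jaw":{"type":"array","items":{"type":"number"}}},"required":["dr","delta_pos","jaw"]}

```bash
mkdir -p pics; ls
python3 - <<'E'
from bench import get_state, grab_frame, r
import cv2,pickle
for n in ["scene","top"]:
    f=grab_frame(n); pickle.dump(f,open(f"{n}0.pkl","wb"))
    cv2.imwrite(f"pics/{n}0.png",cv2.resize(f["img"][:,:,::-1],(800,600),interpolation=cv2.INTER_CUBIC))
s=get_state(); print(s["time"],s["eef_pos"],s["ee_rot"],s["gripper_width"],r.pinch_z)
E
```

```text
pics
0.1 [0.18821366 0.69967267 0.21783458] [-4.11492184e-01 -3.11445067e+00  2.25434349e-03] 0.09311569234559225 0.0188
```

View pics/top0.png

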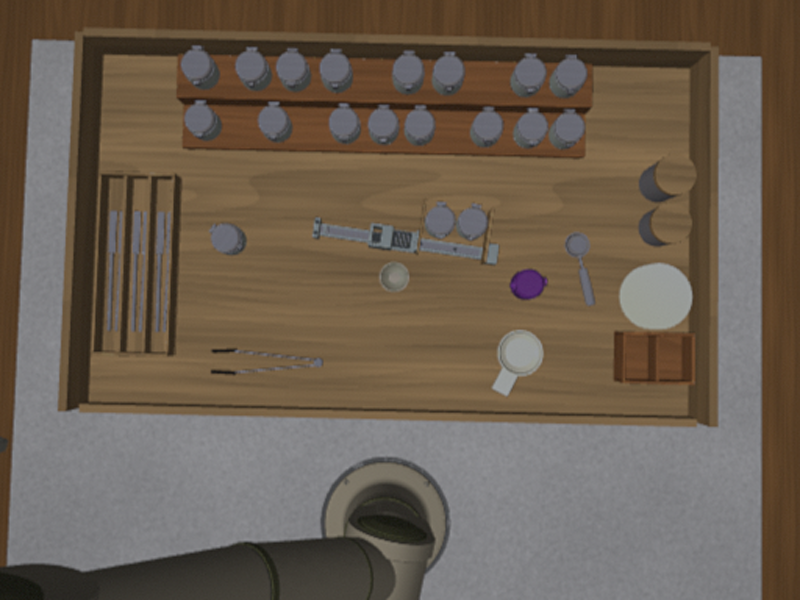

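View pics/scene0.png

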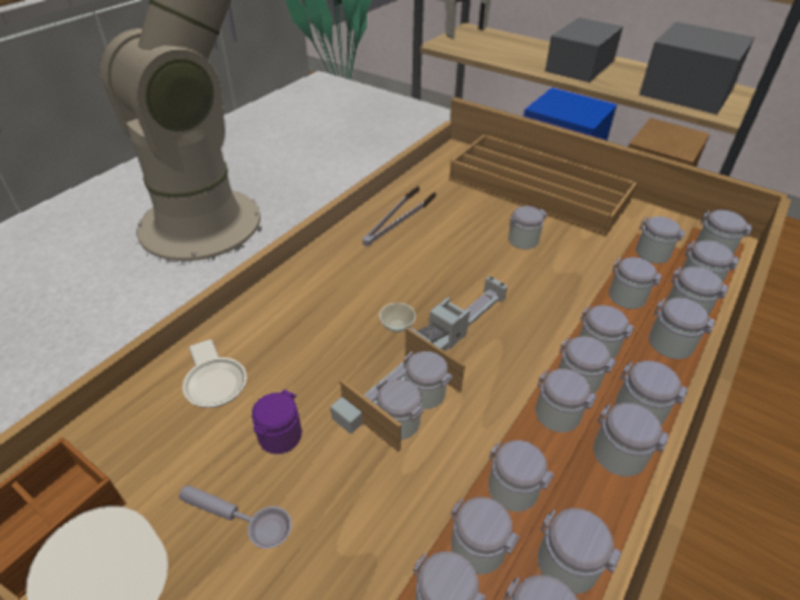

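Top view: the holder runs from its end block at (317,228) to the plate end at (490,253), with the stop's housing and paddle at (380–415,237). There is one holder; the purple jar at (528,284) is the look-alike. I'll enlarge the stop in a crop.

```bash
cat > h.py <<'E'
import numpy as np,cv2,pickle
def ray(f,uv):
    K=np.array([[f["fx"],0,f["cx"]],[0,f["fy"],f["cy"]],[0,0,1.]])
    p=cv2.undistortPoints(np.array([[uv]],float),K,np.array(f["distortion"]))[0,0]
    R=cv2.Rodrigues(np.array(f["rvec"],float))[0]
    return -R.T@np.array(f["tvec"]).ravel(), R.T@np.array([p[0],p[1],1])
def onz(f,uv,z):
    c,d=ray(f,uv); return c+d*(z-c[2])/d[2]
def proj(f,P):
    K=np.array([[f["fx"],0,f["cx"]],[0,f["fy"],f["cy"]],[0,0,1.]])
    return cv2.projectPoints(np.array(P,float).reshape(-1,1,3),np.array(f["rvec"],float),np.array(f["tvec"],float),K,np.array(f["distortion"]))[0][:,0]
E
python3 - <<'E'
from h import *
f=pickle.load(open("top0.pkl","rb"))
c=f["img"][120:180,190:326,::-1]
cv2.imwrite("pics/c1.png",cv2.resize(c,(0,0),fx=5.8,fy=5.8,interpolation=cv2.INTER_CUBIC))
E
```

```text
(no output)
```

View pics/c1.png

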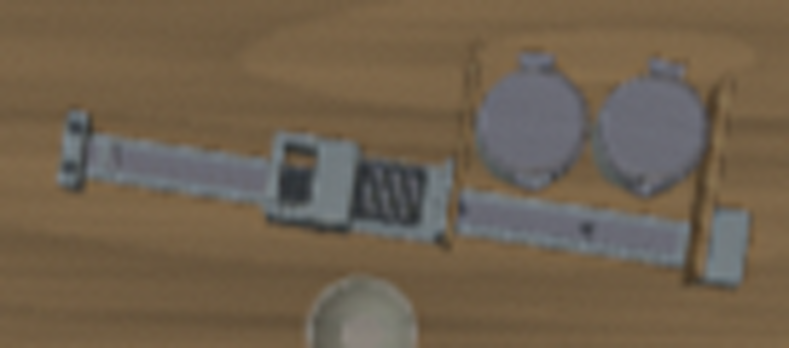

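The crop shows the end block at (75,150), housing (272–355,180), hatched paddle centred at (391,194), foot (437,203), fence (453,203), jars at (530,125) and (652,133), and the glass dish at (362,315).

Run:
```python
from h import *
from bench import get_state
f=pickle.load(open("top0.pkl","rb"))
g=lambda u,v,z:onz(f,(190+u/5.8-.4,120+v/5.8-.4),z)
E=g(75,150,.034);P=g(390,194,.042);S=g(355,190,.06);F=g(453,203,.063);J=g(530,125,.065);D=g(362,315,.026)
B1=g(88,160,.019);B2=g(690,243,.019)
for n,v in dict(E=E,P=P,S=S,F=F,J=J,D=D,B1=B1,B2=B2).items(): print(n,v.round(4))
d=B1-B2; print("len",np.linalg.norm(d)); d/=np.linalg.norm(d); print(d,"ang",np.degrees(np.arctan2(d[1],d[0])))
for n,v in dict(E=E,P=P,S=S,F=F).items(): print(n,(v-B1)@d,np.cross(d,v-B1)[2])
from scipy.spatial.transform import Rotation as R
s=get_state();print(R.from_rotvec(s["ee_rot"]).as_matrix().round(3))
```

```text
E [0.5797 0.1478 0.034 ]
P [ 0.5594 -0.0206  0.042 ]
S [ 0.559  -0.0021  0.06  ]
F [ 0.5531 -0.0534  0.063 ]
J [ 0.5947 -0.0926  0.065 ]
D [ 0.4959 -0.0073  0.026 ]
B1 [0.5764 0.1423 0.019 ]
B2 [ 0.5395 -0.1827  0.019 ]
len 0.3270252149223341
[0.11289537 0.99360688 0.        ] ang 83.51775178819449
E 0.005848381857348144 -0.0026811015699574163
P -0.1637360378199165 -0.0014627988836731151
S -0.1454172709207583 0.0010220267602126
F -0.19706299400640934 0.0010989270875721054
[[-0.966  0.26  -0.   ]
 [ 0.26   0.966 -0.001]
 [-0.    -0.001 -1.   ]]
```

Emit:
move_arm(dr=[[0,0,0.07],[0,0,0.14],[0,0,0.21],[0,0,0.28],[0,0,0.35],[0,0,0.42],[0,0,0.49],[0,0,0.56],[0,0,0.63],[0,0,0.7]], delta_pos=[[-20,-22,0],[-47,-51,0],[-74,-81,0],[-101,-111,0],[-129,-141,0],[-156,-171,0],[-183,-201,0],[-211,-231,0],[-238,-261,0],[-265,-290,0]], jaw=[1,1,1,1,1,1,1,1,1,1])

```text
time: 0.93
eef_pos: [0.3693, 0.3491, 0.2186]
ee_rot: [-1.459, -2.782, 0.0]
ft_force: [0.9, 0.3, -0.3]
gripper_width: 0.0307
grip_force: 0.0
```

```bash
cat > st.py <<'E'
from bench import get_state
import numpy as np
from scipy.spatial.transform import Rotation as R
d=np.array([0.1129,0.9936,0])
s=get_state();M=R.from_rotvec(s["ee_rot"]).as_matrix();p=s["eef_pos"]
def go(T):
    print("t",s["time"],"p",np.round(p,4),"F",np.round(s["ft_force"],2),"w",s["gripper_width"])
    print("delta tool mm",(1000*M.T@(np.array(T)-p)).round(1))
    Mt=np.c_[d,np.cross([0,0,-1],d),[0,0,-1]]
    print("dr",R.from_matrix(M.T@Mt).as_rotvec().round(4))
E
python3 -c "
from st import *
go([.5594,-.0206,.2])"
```

```text
t 0.9333 p [0.3693 0.3491 0.2186] F [ 0.93  0.26 -0.31] w 0.03068672171581671
delta tool mm [-412.3  -53.8   18.6]
dr [-2.000e-04  1.000e-04  7.177e-01]
```

Emit:
move_arm(dr=[[0,0,0.07],[0,0,0.14],[0,0,0.22],[0,0,0.29],[0,0,0.36],[0,0,0.43],[0,0,0.5],[0,0,0.58],[0,0,0.65],[0,0,0.718]], delta_pos=[[-40,-5,2],[-80,-10,4],[-120,-15,6],[-160,-21,8],[-200,-26,10],[-240,-31,12],[-280,-37,14],[-320,-42,16],[-355,-47,18],[-380,-50,18]], jaw=[1,1,1,1,1,1,1,1,1,1])

```text
time: 1.77
eef_pos: [0.5457, 0.0072, 0.2004]
ee_rot: [2.346, 2.088, -0.001]
ft_force: [0.1, 1.0, -0.2]
gripper_width: 0.0001
grip_force: 0.0
```

```bash
python3 -c "
from st import *
from h import *
from bench import grab_frame
go([.5594,-.0206,.2])
f=grab_frame('wrist');pickle.dump(f,open('w1.pkl','wb'))
cv2.imwrite('pics/w1.png',cv2.resize(f['img'][:,:,::-1],(800,600),interpolation=cv2.INTER_CUBIC))
"
```

```text
t 1.7667 p [0.5457 0.0072 0.2004] F [ 0.06  0.97 -0.22] w 0.00013152014005397378
delta tool mm [-26.   16.8   0.4]
dr [ 0.0003  0.001  -0.003 ]
```

View pics/w1.png

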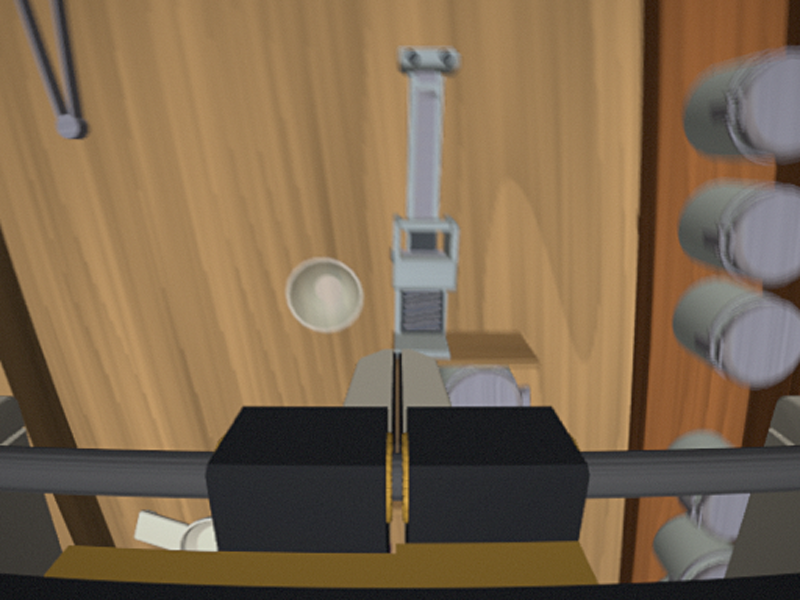

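Wrist view: end block (430,58), bar axis ≈ (426,150), shoulder's upper edge ≈ (424,289), hatched paddle (399–446, 289–333), foot (421,345); the glass dish (325,295) lies left of the bar, clear of it.

```bash
python3 -c "
from st import *
from h import *
f=pickle.load(open('w1.pkl','rb'))
g=lambda u,v,z:onz(f,(u*.64-.18,v*.64-.18),z)
E=g(430,50,.034);S=g(424,289,.06);P=g(422.5,311,.042);C=g(424,343,.06);B=g(425.5,215,.019);B0=g(428,80,.019)
for n,v in dict(E=E,S=S,P=P,C=C,B=B,B0=B0,D=g(325,262,.026)).items(): print(n,v.round(4))
e=B0-B;print(np.degrees(np.arctan2(e[1],e[0])),(S-C)@d,(E-S)@d)
e=B0-P;print(np.degrees(np.arctan2(e[1],e[0])))
T=S-.009*d; T[2]=.07; print(T); go(T)
"
```

```text
E [0.5845 0.1531 0.034 ]
S [ 0.5634 -0.0008  0.06  ]
P [ 0.5611 -0.0227  0.042 ]
C [ 0.5594 -0.0406  0.06  ]
B [0.5714 0.0442 0.019 ]
B0 [0.5825 0.137  0.019 ]
D [0.4927 0.019  0.026 ]
83.1583662587768 0.0399241180669785 0.1553692216622095
82.36393049002845
[ 0.56235379 -0.00978401  0.07      ]
t 1.8167 p [0.5478 0.0034 0.2008] F [ 2.79 -2.97  0.91] w 0.0005208317286330217
delta tool mm [-10.9  15.7 130.9]
dr [ 0.0028  0.0028 -0.0115]
```

Emit:
move_arm(dr=[[0,0,0],[0,0,0],[0,0,0],[0,0,0],[0,0,0],[0,0,0],[0,0,0]], delta_pos=[[-8,5,20],[-15,10,50],[-22,15,80],[-22,15,110],[-22,15,110],[-22,15,110],[-22,15,110]], jaw=[1,1,1,1,1,1,1])

```text
time: 2.4
eef_pos: [0.5577, -0.0126, 0.0916]
ee_rot: [2.34, 2.096, 0.001]
ft_force: [0.1, -0.3, 0.6]
gripper_width: 0.0007
grip_force: 0.0
```

```bash
python3 -c "
from st import *
from h import *
from bench import grab_frame
go([.5605,-.021,.06])
f=grab_frame('wrist');pickle.dump(f,open('w2.pkl','wb'))
cv2.imwrite('pics/w2.png',cv2.resize(f['img'][:,:,::-1],(800,600),interpolation=cv2.INTER_CUBIC))
"
```

```text
t 2.4 p [ 0.5577 -0.0126  0.0916] F [ 0.07 -0.31  0.57] w 0.0006847374218672602
delta tool mm [-8.1  3.6 31.6]
dr [ 0.0004 -0.0001  0.0034]
```

View pics/w2.png

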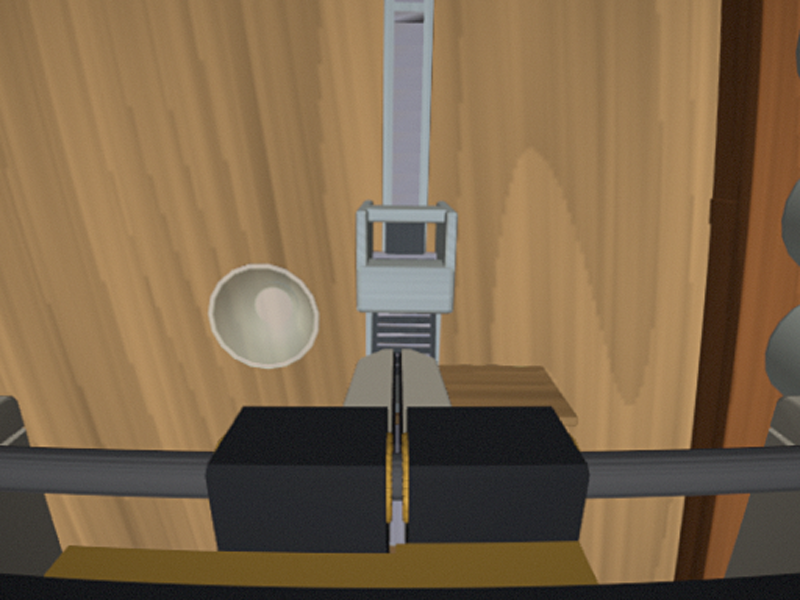

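Close wrist view: shoulder's upper edge at (405,312), paddle slats (371–438, 315–352) with the fingertips just in front at (397,350), and the dish at (264,315) clear.

```bash
python3 -c "
from st import *
from h import *
f=pickle.load(open('w2.pkl','rb'))
g=lambda u,v,z:onz(f,(u*.64-.18,v*.64-.18),z)
S=g(405.5,311,.06);P=g(404.5,330,.04);B=g(406,200,.019);B0=g(409,20,.019)
for n,v in dict(S=S,P=P,B=B,B0=B0).items(): print(n,v.round(4))
e=B0-B;e/=np.linalg.norm(e);print(np.degrees(np.arctan2(e[1],e[0])))
print('tcp px',proj(f,[p])/.64)
T=S-.019*e; T[2]=.055; print(T); go(T)
"
```

```text
S [0.5628 0.0015 0.06  ]
P [ 0.561  -0.0151  0.04  ]
B [0.5687 0.0468 0.019 ]
B0 [0.5788 0.1291 0.019 ]
83.01240897841423
tcp px [[398.68929843 371.34429864]]
[ 0.56052882 -0.01739244  0.055     ]
t 2.45 p [ 0.5582 -0.0125  0.0922] F [0.71 0.02 0.43] w 0.0007605220765162944
delta tool mm [-4.6  2.8 37.2]
dr [ 0.0018 -0.0004  0.0036]
```

Emit:
move_arm(dr=[[0,0,0],[0,0,0],[0,0,0],[0,0,0],[0,0,0],[0,0,0],[0,0,0],[0,0,0]], delta_pos=[[-5,3,12],[-5,3,24],[-5,3,36],[-5,3,44],[-5,3,50],[-5,3,55],[-5,3,58],[-5,3,58]], jaw=[1,1,1,1,1,1,1,1])

```text
time: 3.12
eef_pos: [0.5602, -0.0185, 0.0326]
ee_rot: [2.34, 2.095, 0.0]
ft_force: [-0.8, -1.7, 3.5]
gripper_width: 0.0005
grip_force: 1.8
```

```bash
python3 -c "
from st import *
go([.5605,-.0174,.0305])
"
```

```text
t 3.1167 p [ 0.5602 -0.0185  0.0326] F [-0.81 -1.69  3.49] w 0.0004893041238502812
delta tool mm [1.2 0.1 2.1]
dr [0.0008 0.0004 0.0027]
```

Emit:
move_arm(dr=[[0,0,0],[0,0,0],[0,0,0],[0,0,0]], delta_pos=[[0,0,1.5],[0,0,3],[0,0,3],[0,0,3]], jaw=[1,1,1,1])

```text
time: 3.45
eef_pos: [0.5604, -0.0182, 0.031]
ee_rot: [2.34, 2.095, 0.002]
ft_force: [-2.1, -2.2, 15.8]
gripper_width: 0.0006
grip_force: 7.8
```

Emit:
move_arm(dr=[[0,0,0],[0,0,0],[0,0,0],[0,0,0],[0,0,0],[0,0,0],[0,0,0],[0,0,0],[0,0,0],[0,0,0]], delta_pos=[[4,0,0],[8,0,0],[12,0,0],[18,0,0],[24,0,0],[30,0,0],[36,0,0],[42,0,0],[48,0,0],[50,0,0]], jaw=[1,1,1,1,1,1,1,1,1,1])

```text
time: 4.28
eef_pos: [0.5667, 0.0326, 0.031]
ee_rot: [2.338, 2.096, 0.004]
ft_force: [0.0, -1.4, 15.2]
gripper_width: 0.0003
grip_force: 7.2
```

```bash
python3 -c "
from st import *
from h import *
from bench import grab_frame
e=np.array([np.cos(np.radians(83.1)),np.sin(np.radians(83.1)),0])
S=np.array([.5628,.0015,0]);print('along',(p-S)@e,'lat',np.cross(e,p-S)[2])
go(S+.091*e+[0,0,.031])
f=grab_frame('wrist');pickle.dump(f,open('w3.pkl','wb'))
cv2.imwrite('pics/w3.png',cv2.resize(f['img'][:,:,::-1],(800,600),interpolation=cv2.INTER_CUBIC))
"
```

```text
along 0.03139237186816375 lat -0.000128667114814495
t 4.2833 p [0.5667 0.0326 0.031 ] F [ 0.   -1.41 15.22] w 0.00027512922697817523
delta tool mm [59.6  0.5  0.1]
dr [ 0.0029 -0.0011  0.0039]
```

View pics/w3.png

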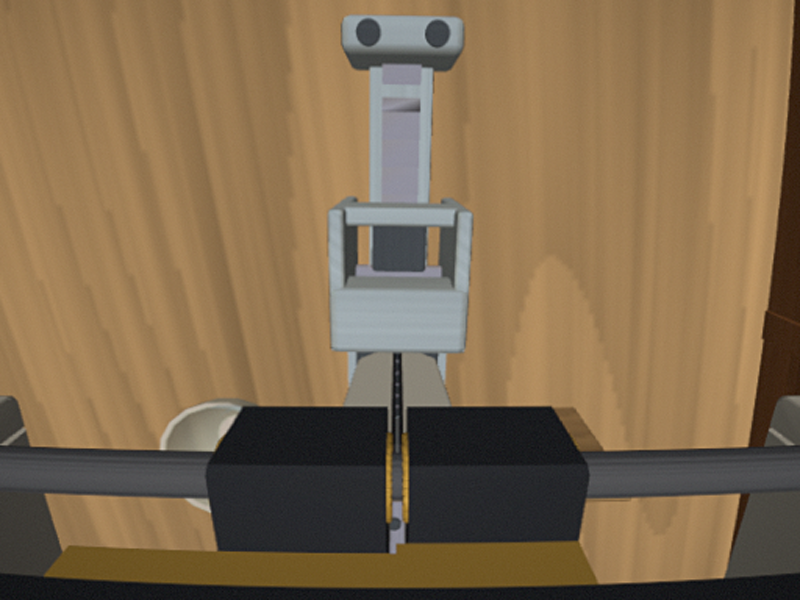

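The stop is moving: its shoulder edge (398,350) is at the fingers, and the bar between housing (400,205) and end block (403,65) is still free. I'll keep pushing.

Emit:
move_arm(dr=[[0,0,0],[0,0,0],[0,0,0],[0,0,0],[0,0,0],[0,0,0],[0,0,0],[0,0,0],[0,0,0],[0,0,0]], delta_pos=[[6,0,0],[12,0,0],[18,0,0],[25,0,0],[32,0,0],[39,0.2,0],[46,0.3,0],[52,0.4,0],[56,0.5,0],[56,0.5,0]], jaw=[1,1,1,1,1,1,1,1,1,1])

```text
time: 5.17
eef_pos: [0.5733, 0.0854, 0.0311]
ee_rot: [2.339, 2.092, 0.002]
ft_force: [-0.5, -6.8, 15.6]
gripper_width: 0.0007
grip_force: 7.5
```

Emit:
move_arm(dr=[[0,0,0],[0,0,0],[0,0,0],[0,0,0],[0,0,0],[0,0,0]], delta_pos=[[2,0,0],[4,0,0],[6,0,0],[8,0,0],[8,0,0],[8,0,0]], jaw=[1,1,1,1,1,1])

```text
time: 5.67
eef_pos: [0.5737, 0.089, 0.0311]
ee_rot: [2.342, 2.085, -0.002]
ft_force: [-0.9, -19.0, 17.0]
gripper_width: 0.0003
grip_force: 12.4
```

```bash
python3 -c "
from st import *
from h import *
from bench import grab_frame
go(p)
f=grab_frame('wrist');pickle.dump(f,open('w4.pkl','wb'))
cv2.imwrite('pics/w4.png',cv2.resize(f['img'][:,:,::-1],(800,600),interpolation=cv2.INTER_CUBIC))
"
```

```text
t 5.6667 p [0.5737 0.089  0.0311] F [ -0.93 -18.97  17.02] w 0.00027038129633000056
delta tool mm [0. 0. 0.]
dr [ 0.0033  0.005  -0.0025]
```

View pics/w4.png

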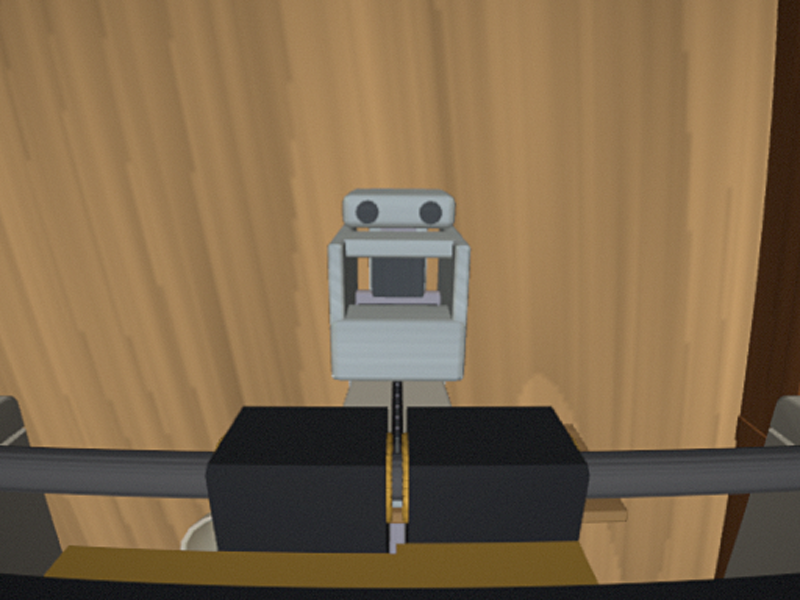

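The housing's rear edge (400,229) sits right at the end block (399,210), and the shoulder edge is at (398,379). Checking the gap numerically.

```bash
python3 -c "
from st import *
from h import *
e=np.array([np.cos(np.radians(83.1)),np.sin(np.radians(83.1)),0])
O=np.array([.5628,.0015,0])
for w,L in (('w3',[('S',398,351,.06),('blkfar top',403,17,.034),('blknear',403,66,.034),('rear',400,203,.06),('rear.5',400,203,.05)]),('w4',[('S',398,379,.06),('blkfar',399,190,.034),('blknear',399,227,.034),('rear',400,229,.06),('rear50',400,229,.05)])):
    f=pickle.load(open(w+'.pkl','rb'))
    print('cam',((ray(f,(256,192))[0]-O)@e).round(4))
    for n,u,v,z in L: print(n,((onz(f,(u*.64-.18,v*.64-.18),z)-O)@e).round(4))
print('tcp',(p-O)@e)
"
```

```text
cam 0.1117
S 0.0525
blkfar top 0.1556
blknear 0.141
rear 0.0993
rear.5 0.0984
cam 0.1695
S 0.0995
blkfar 0.1582
blknear 0.1454
rear 0.1487
rear50 0.1471
tcp 0.08814593666274487
```

Emit:
move_arm(dr=[[0,0,0],[0,0,0],[0,0,0],[0,0,0],[0,0,0]], delta_pos=[[2,0,0],[4,0,0],[5,0,0],[5,0,0],[5,0,0]], jaw=[1,1,1,1,1])

```text
time: 6.13
eef_pos: [0.5736, 0.0891, 0.0312]
ee_rot: [2.344, 2.079, -0.008]
ft_force: [-4.0, -33.2, 19.2]
gripper_width: 0.0007
grip_force: 21.4
```

Firm end: 33 N with no motion. I'll ease off most of the push, then lift straight up.

Emit:
move_arm(dr=[[0,0,0],[0,0,0],[0,0,0],[0,0,0],[0,0,0],[0,0,0],[0,0,0],[0,0,0],[0,0,0],[0,0,0]], delta_pos=[[-4,0,0],[-9,0,0],[-9,0,0],[-9,0,-4],[-9,0,-10],[-9,0,-18],[-10,0,-30],[-11,0,-50],[-11,0,-80],[-11,0,-110]], jaw=[1,1,1,1,1,1,1,1,1,1])

```text
time: 6.97
eef_pos: [0.5715, 0.0896, 0.1405]
ee_rot: [-2.339, -2.096, 0.002]
ft_force: [0.6, -0.4, -0.3]
gripper_width: 0.0003
grip_force: 0.0
```

Emit:
move_arm(dr=[[0,0,0],[0,0,0],[0,0,0],[0,0,0],[0,0,0]], delta_pos=[[-20,0,-20],[-40,0,-40],[-50,0,-50],[-50,0,-50],[-50,0,-50]], jaw=[1,1,1,1,1])

```text
time: 7.38
eef_pos: [0.5668, 0.0402, 0.1897]
ee_rot: [-2.34, -2.095, -0.002]
ft_force: [-0.2, 0.6, -1.4]
gripper_width: 0.0005
grip_force: 0.0
```

```bash
python3 -c "
from st import *
from h import *
from bench import grab_frame
go(p)
f=grab_frame('wrist');pickle.dump(f,open('w5.pkl','wb'))
t=grab_frame('top')
a=cv2.resize(f['img'][:,:,::-1][0:260,120:400],(560,520),interpolation=cv2.INTER_CUBIC)
cv2.imwrite('pics/w5.png',a)
s=grab_frame('scene')['img'][:,:,::-1]
cv2.imwrite('pics/s5.png',cv2.resize(s[160:300,180:360],(720,560),interpolation=cv2.INTER_CUBIC))
"
```

```text
t 7.3833 p [0.5668 0.0402 0.1897] F [-0.19  0.56 -1.42] w 0.0004820379303571184
delta tool mm [0. 0. 0.]
dr [ 0.0006 -0.0011  0.0029]
```

View pics/w5.png

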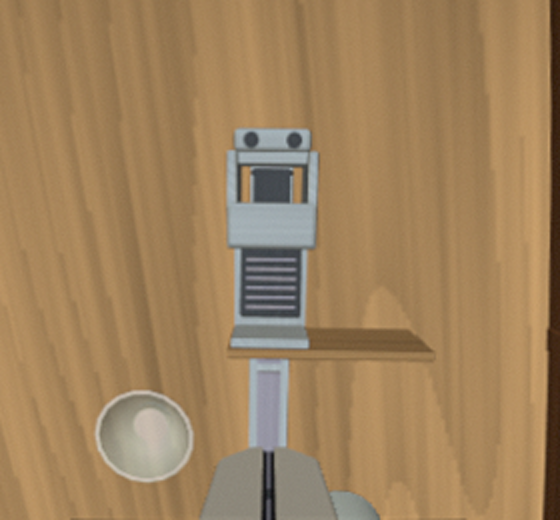

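View pics/s5.png

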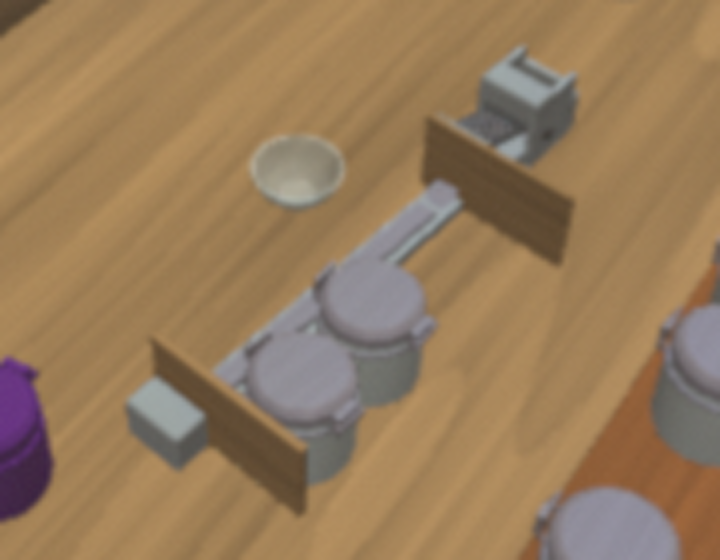

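The stop's housing touches the end block at (272,150) and the paddle at (272,280) is up. The jars and the dish are where they were, and the arm is clear, so I'm handing in.

```bash
python3 -c "
from bench import r
print(r.sign_off())"
```

```text
the job is handed in; nothing more can be done
None
```

The stop is pushed fully back against the end block, the paddle has sprung up again, and the jars and dish look unmoved in the last pictures; I handed the job in at about 7.5 s of robot time.

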